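# Load the test carrier in reverse order

### The job

Move the four power-supply parts from the feed rail into the bays of the black test carrier, one to a bay, in reverse order: the part that is leftmost on the rail as seen from the robot goes into the rightmost bay, the second from the left into the second bay from the right, and so on. Leave each part upright and flat on the floor of its bay, near the middle, and do not disturb the screwdriver, the connector, the circuit board or the caliper lying about the racks.

Things in the scene. Friction and masses are not known exactly. Their poses are not given: they have to be found in the camera images.
- capacitor: Can capacitor: upright black cylinder 35 mm in diameter, 50 mm tall, with a bright metal top; 60 g. Origin at the centre of its underside, z up.
- choke: Ring choke: copper-wound ring lying flat, 40 mm in diameter, 28 mm tall, with a hole in the middle; 90 g. Origin at the centre of its underside, z up.
- heatsink: Heat sink: bare aluminium block 38 x 38 mm, 32 mm tall, with upright fins that run along its x. Origin at the centre of its underside, z up; 70 g.
- transformer: Small transformer: dark steel core 40 mm along its x, 18 mm along its y, 36 mm tall, on a 40 x 34 x 4 mm black foot; a yellowish coil (26 mm along x, 34 mm along y, from 9 to 31 mm above the underside) bulges from its middle. Origin at the centre of the underside, z up; 130 g.
- feed_rail: Feed rail: aluminium strip, fixed, 330 mm along its y, 44 mm along its x, 8 mm thick. It carries four grey blocks with black rubber tops in a row along its y, at y = +120, +40, -40 and -120 mm, on which the parts stand at the start with their undersides 22 mm above the table. Origin at the centre of its underside. Its y points to the left as seen from the robot (within 0.15 rad), its x away from the robot. It may be the nearer or the farther of the two racks.
- test_carrier: Test carrier: black tray, fixed, 330 mm along its y, 70 mm along its x, empty at the start. Four bays in a row along its y, centred at x = 0 and y = +120, +40, -40 and -120 mm, each 62 mm along x and at least 76 mm along y inside, with a pale pad in the middle. The bay floor is 6 mm above the table, the walls (4 mm thick) reach 12 mm above the table. Origin at the centre of its underside. Its y points to the left as seen from the robot (within 0.15 rad).
- block_capacitor: Grey block with a black rubber top, 54 x 56 mm and 14 mm tall, fixed on the feed rail: the one on which the capacitor stands at the start (the parts lie within about 5 mm of the block's middle). It stays where it is. Origin at the centre of its underside, axes as the feed rail's; its top is 22 mm above the table.
- block_choke: Grey block with a black rubber top, 54 x 56 mm and 14 mm tall, fixed on the feed rail: the one on which the choke stands at the start (the parts lie within about 5 mm of the block's middle). It stays where it is. Origin at the centre of its underside, axes as the feed rail's; its top is 22 mm above the table.
- block_heatsink: Grey block with a black rubber top, 54 x 56 mm and 14 mm tall, fixed on the feed rail: the one on which the heatsink stands at the start (the parts lie within about 5 mm of the block's middle). It stays where it is. Origin at the centre of its underside, axes as the feed rail's; its top is 22 mm above the table.
- block_transformer: Grey block with a black rubber top, 54 x 56 mm and 14 mm tall, fixed on the feed rail: the one on which the transformer stands at the start (the parts lie within about 5 mm of the block's middle). It stays where it is. Origin at the centre of its underside, axes as the feed rail's; its top is 22 mm above the table.
- driver: Bystander: thin precision screwdriver, 155 mm long and 12 mm thick, lying along its x on the table between the two racks. Origin at table level, 75 mm from the handle's butt end.
- connector: Bystander: white plastic connector, 34 x 16 mm, 12 mm tall, on the table between the two racks. Origin at the centre of its underside.
- board_a: Bystander: green populated circuit board, 100 x 80 mm, up to 18 mm tall, to the right of the racks. Origin at the centre of its underside.
- caliper: Bystander: steel caliper lying flat along its x, 220 mm long, 12 mm thick at its slide, to the left of the racks. Origin at the middle of the beam's underside.
Things that resemble listed ones, but are neither listed nor needed, are in the scene too. Leave any green look-alike of the transformer alone.

How it is judged (in metres and radians):
At the end, for the whole second after the job is handed in: Each part stands in the bay that mirrors its starting block (rail y = +120 mm to carrier y = -120 mm, +40 to -40, and so on), within 18 mm of the bay's centre along each carrier axis, underside within 3 mm of the bay floor, tilted under 0.1 rad, at rest (under 20 mm/s and 0.2 rad/s) (((y of block_capacitor in the frame of feed_rail between 0.1 and 0.14 m and y of capacitor in the frame of test_carrier between -0.138 and -0.102 m) or (y of block_capacitor in the frame of feed_rail between 0.02 and 0.06 m and y of capacitor in the frame of test_carrier between -0.058 and -0.022 m) or (y of block_capacitor in the frame of feed_rail between -0.06 and -0.02 m and y of capacitor in the frame of test_carrier between 0.022 and 0.058 m) or (y of block_capacitor in the frame of feed_rail between -0.14 and -0.1 m and y of capacitor in the frame of test_carrier between 0.102 and 0.138 m)) and x of capacitor in the frame of test_carrier between -0.018 and 0.018 m and z of capacitor in the frame of test_carrier between 0.003 and 0.009 m and angle between each of capacitor, choke, heatsink, transformer's own z axis and vertical below 0.1 rad and linear speed of each of capacitor, choke, heatsink, transformer below 0.02 m/s and angular speed of each of capacitor, choke, heatsink, transformer below 0.2 rad/s and ((y of block_choke in the frame of feed_rail between 0.1 and 0.14 m and y of choke in the frame of test_carrier between -0.138 and -0.102 m) or (y of block_choke in the frame of feed_rail between 0.02 and 0.06 m and y of choke in the frame of test_carrier between -0.058 and -0.022 m) or (y of block_choke in the frame of feed_rail between -0.06 and -0.02 m and y of choke in the frame of test_carrier between 0.022 and 0.058 m) or (y of block_choke in the frame of feed_rail between -0.14 and -0.1 m and y of choke in the frame of test_carrier between 0.102 and 0.138 m)) and x of choke in the frame of test_carrier between -0.018 and 0.018 m and z of choke in the frame of test_carrier between 0.003 and 0.009 m and ((y of block_heatsink in the frame of feed_rail between 0.1 and 0.14 m and y of heatsink in the frame of test_carrier between -0.138 and -0.102 m) or (y of block_heatsink in the frame of feed_rail between 0.02 and 0.06 m and y of heatsink in the frame of test_carrier between -0.058 and -0.022 m) or (y of block_heatsink in the frame of feed_rail between -0.06 and -0.02 m and y of heatsink in the frame of test_carrier between 0.022 and 0.058 m) or (y of block_heatsink in the frame of feed_rail between -0.14 and -0.1 m and y of heatsink in the frame of test_carrier between 0.102 and 0.138 m)) and x of heatsink in the frame of test_carrier between -0.018 and 0.018 m and z of heatsink in the frame of test_carrier between 0.003 and 0.009 m and ((y of block_transformer in the frame of feed_rail between 0.1 and 0.14 m and y of transformer in the frame of test_carrier between -0.138 and -0.102 m) or (y of block_transformer in the frame of feed_rail between 0.02 and 0.06 m and y of transformer in the frame of test_carrier between -0.058 and -0.022 m) or (y of block_transformer in the frame of feed_rail between -0.06 and -0.02 m and y of transformer in the frame of test_carrier between 0.022 and 0.058 m) or (y of block_transformer in the frame of feed_rail between -0.14 and -0.1 m and y of transformer in the frame of test_carrier between 0.102 and 0.138 m)) and x of transformer in the frame of test_carrier between -0.018 and 0.018 m and z of transformer in the frame of test_carrier between 0.003 and 0.009 m); the robot touches nothing.
It fails at once if the driver is pushed more than 25 mm from where it lay (distance of driver from where it was at the start of the episode above 0.025 m).
It fails at once if the connector is pushed more than 25 mm from where it lay (distance of connector from where it was at the start of the episode above 0.025 m).
It fails at once if the circuit board beside the racks is pushed more than 25 mm from where it lay (distance of board_a from where it was at the start of the episode above 0.025 m).
It fails at once if the caliper is pushed more than 25 mm from where it lay (distance of caliper from where it was at the start of the episode above 0.025 m).
It also fails if it takes over 102 s, if anything falls off the work surface, if the arm or the gripper's body presses on something with over 40 N, if the wrist force passes 120 N, or if a joint passes its speed limit or range.

### The arm

A 7-joint arm with a two-finger parallel gripper is mounted at the origin on the work surface. World frame = base frame: x ahead of the robot, y to its left, z up, the work surface at z = 0. Lengths are in m, angles in degrees, forces in N, time in s.
With the tool pointing down it reaches from about 0.4 to 0.875 m from the base axis. Payload 19.3 kg.
Tool frame: the origin (TCP) lies at the very end of the fingers, on their centre line; the grasp point (between the pads) lies 19 mm behind it (ctrl.pinch_z is the distance from the TCP to the grasp point, in m); z points along the fingers, y is the line along which they close (so a half turn about z gives the same grasp; the last joint's range is limited). The gripper opens to 85 mm and grips with 20 to 120 N. Pads are 22 mm wide; open, the fingers measure 114 mm over their backs; the gripper's body (76 mm by 85 mm) begins 54 mm behind the grasp point. The pads swing forward as they close: fully open they stand 13 mm farther back than shut.
Start: joints at [70.119, 29.874, -2.08, 91.645, 1.215, 58.505, -6.463], TCP at [0.171, -0.601, 0.231] pointing down, gripper open.
Joint ranges: [-166.77, 166.77], [-17.47, 122.26], [-85.68, 81.53], [9.62, 139.38], [-72.42, 252.41], [9.2, 110.78], [-144.41, 144.41]. Speed limits (degrees/s): [108.29, 108.29, 136.94, 136.94, 172.46, 172.46, 172.46].

### API

Orientations are given as [roll, pitch, yaw] about the fixed x, y, z axes, in that order (R = Rz(yaw) Ry(pitch) Rx(roll)).
In Python, from cell import ctrl gives the robot as it stands. The module is installed in compiled form; this text tells all that it offers.
- The arm moves only by the tool servo_tool, never from a script. Its argument "series" is a list of rows, each a list of 3 entries, a list of its own where there are three numbers: the finger opening in mm, from 0 to 85.4, then the shift along the tool's x, y, z in mm, then the turn, a rotation vector about the tool's x, y, z in rad. A call has 1 to 8 rows; each row is the pose to reach, as a shift and turn from the pose commanded when the call began, along the tool's axes at that moment; what a row does not reach only later rows make up. A row lasts 1/12 s, in which the tool goes at most 41.7 mm and 7.16 degrees, less where a joint would pass 70% of its speed; a pose out of reach is approached as far as the arm can. A call with a gripper value outside its range is refused whole. The fingers move at their own pace and stop on an object; "newtons" is the grip in N (left out, the last holds). Time passes only in rows, so rows that repeat a pose let the fingers close. It gives the time, the measured TCP pose, the force, the opening and the grip force at its end, in the units of the state.
- ctrl.get_state(): the state, without advancing time (a new reading comes with each control period).
- ctrl.get_image(name): name is "scene" or "top"; returns the picture (400x640x3 uint8, red, green, blue); there is no depth.
- ctrl.camera_info(name): a dict with "fx", "fy", "cx", "cy" (pixels), "rvec" (rotation vector, rad) and "tvec" (3), from world to camera coordinates, as OpenCV has them. Camera axes: x right, y down, z forward; pixel columns grow to the right and rows downward; lengths in m; the calibration is good to about 2 mm. A picture is of the moment at which its call begins. camera_info takes no time and is no camera call.
- ctrl.finish_job(): hands the job in; it is judged then, once.
The state is a dict: "clock": time; "joints": joint angles; "dq": joint speeds; "joint_torque": joint torques, N m; "tool_pos": TCP position; "tool_rot": TCP orientation; "ft_force": force on the tool from outside, world axes, zero at the start; "ft_torque": the same for the moment, N m; "opening": finger opening in m; "finger_force": force on a finger pad.
Only numpy, scipy, OpenCV 4.12 (cv2) and the standard library are available. Lean on these libraries where they do the work, as an engineer would, in place of code of your own. Each camera call takes 0.05 s, during which the arm holds its last target. There are 200 camera calls.

## Working session

There is one attempt and no reset: what is moved stays moved. The work goes in short steps, Python scripts to look and compute and a tool call to move; the robot and the scene stay as the last step left them, time stands still between calls to the robot, and variables do not carry over. Pictures are saved under pics/ and viewed, at most 14 in all, crops included, and the job is handed in when it is done.

Besides the shell and the picture viewer there is one more tool, called by a JSON object that holds its "api" and its "payload", one argument or row to a line. servo_tool: Moves the arm, as the interface text tells. Its arguments: {"type":"object","properties":{"series":{"type":"array"},"newtons":{"type":"number"}},"required":["series"]}

```bash
mkdir -p pics; cat > h.py <<'E'
import numpy as np, cv2
from cell import ctrl
def cam(n):
    c=ctrl.camera_info(n); K=np.array([[c['fx'],0,c['cx']],[0,c['fy'],c['cy']],[0,0,1.]])
    return K,np.array(c['rvec'],float).reshape(3),np.array(c['tvec'],float).reshape(3)
def p2w(n,uv,z):
    K,r,t=cam(n); R=cv2.Rodrigues(r)[0]; d=R.T@np.linalg.solve(K,[uv[0],uv[1],1]); o=-R.T@t
    return o+d*(z-o[2])/d[2]
def w2p(n,P):
    K,r,t=cam(n); return cv2.projectPoints(np.array(P,float).reshape(-1,1,3),r,t,K,None)[0].reshape(-1,2)
def shot(n,f,crop=None,s=1):
    im=ctrl.get_image(n)
    if crop: im=im[crop[1]:crop[3],crop[0]:crop[2]]
    im=cv2.resize(im,None,fx=s,fy=s,interpolation=cv2.INTER_CUBIC)
    cv2.imwrite('pics/'+f,im[:,:,::-1])
E
python3 - <<'E'
from h import *
shot('top','t0.png',s=1.25); shot('scene','s0.png',s=1.25)
for n in('top','scene'): 
  K,r,t=cam(n);print(n,K[0,0],-cv2.Rodrigues(r)[0].T@t)
print(ctrl.get_state())
E
```

```text
top 409.44244364327636 [ 0.41596266 -0.02457973  1.19879113]
scene 470.9829443914717 [ 1.29265154 -0.23351839  0.83201855]
{'clock': 0.1, 'joints': array([70.11859589, 29.90487974, -2.08152909, 91.66838386,  1.21299787,
       58.50481798, -6.46256836]), 'dq': array([ 0.05703369, -0.13726203, -0.13669068, -0.09576468,  0.00766757,
       -0.05843033,  0.00421672]), 'joint_torque': array([ 3.24821121e-03, -9.28496504e+01,  1.98394373e+00, -3.70538449e+01,
        1.81982748e-02,  5.35524421e-03,  8.58973863e-06]), 'tool_pos': array([ 0.17069686, -0.60094224,  0.23080595]), 'tool_rot': array([-1.79943943e+02,  2.38886994e-03,  1.58582010e+01]), 'ft_force': array([ 0.0183005 , -0.16624187,  0.41773221]), 'ft_torque': array([-0.02523849,  0.0180208 , -0.03107184]), 'finger_force': 0.0, 'opening': 0.08528645803059992}
```

View pics/t0.png

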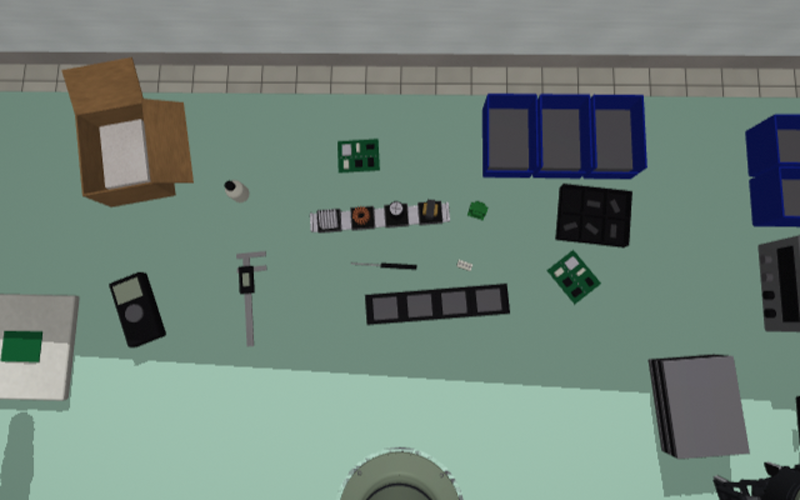

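View pics/s0.png

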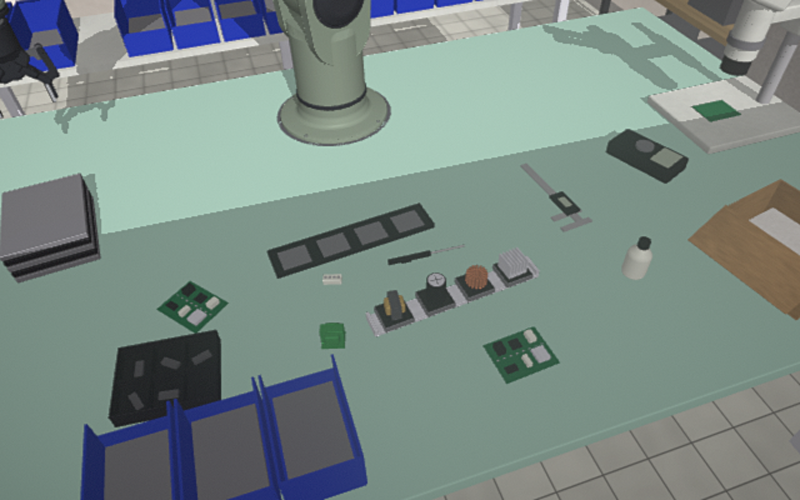

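In view (800-px pictures). Top view, rail parts left to right: heatsink (328,218), choke (361,215), capacitor (396,208), transformer (431,209). The green look-alike at (478,210) is to be left alone. Carrier corners are about (365,295), (507,284), (510,313), (368,325). The driver is at (385,265), the connector at (465,265).

Things that could be mistaken: transformer vs green block (478,210); carrier vs black bin (595,215); capacitor vs bottle (236,190).

```bash
python3 - <<'E'
from h import *
shot('top','t1.png',(240,150,420,270),4.4); shot('scene','s1.png',(280,190,440,280),5)
E
```

```text
(no output)
```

View pics/t1.png

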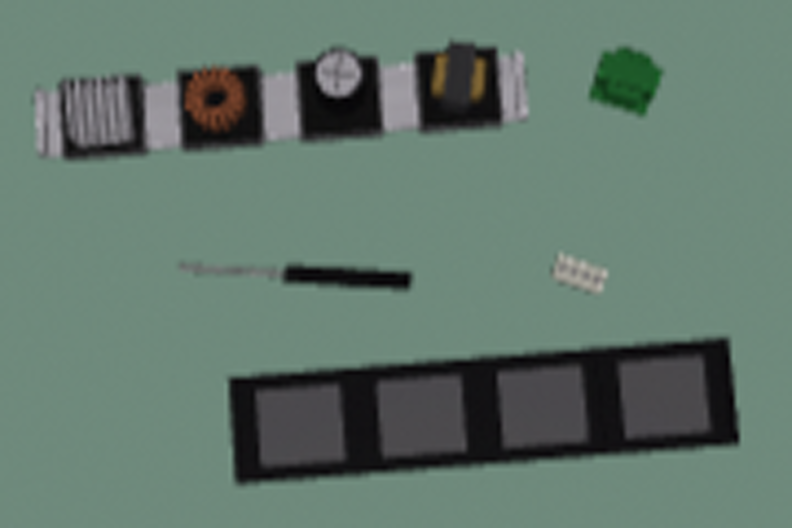

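View pics/s1.png

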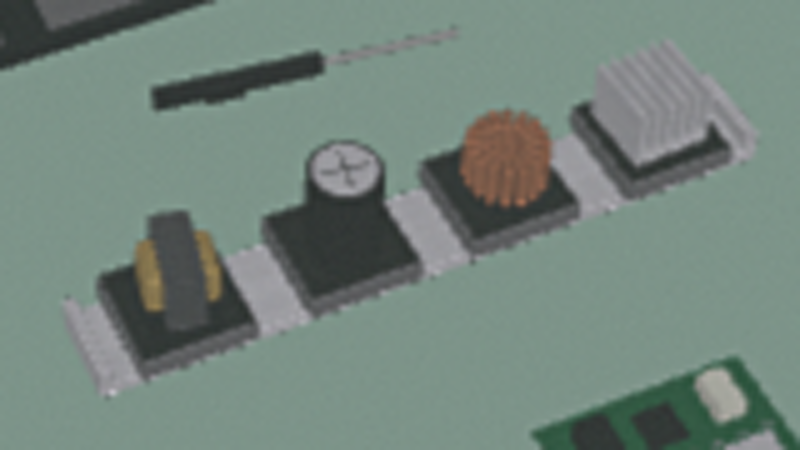

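The crops confirm it. Top crop, left to right: finned heatsink (98,113), copper choke with hole (215,98), capacitor's metal top (338,74), dark core with yellow coil (459,76). The green look-alike is at (626,80), off the rail.

```bash
python3 - <<'E'
from h import *
T=lambda u,v,z:p2w('top',((u+.5)/4.4-.5+240,(v+.5)/4.4-.5+150),z)[:2]
S=lambda u,v,z:p2w('scene',((u+.5)/5-.5+280,(v+.5)/5-.5+190),z)[:2]
np.set_printoptions(precision=4,suppress=True)
def quad(n,P):
    P=np.array(P);c=P.mean(0);e=(P[0]+P[3]-P[1]-P[2])/2
    print(n,c,'len y',np.hypot(*e),'wid',np.hypot(*((P[0]+P[1]-P[2]-P[3])/2)),'yaw',np.degrees(np.arctan2(-e[0],e[1]))); return c,e/np.hypot(*e)
c,y=quad('carrier',[T(231,378,.012),T(728,339,.012),T(739,443,.012),T(238,482,.012)])
for k in(.12,.04,-.04,-.12): print('bay',k,c+k*y)
c,y=quad('rail',[T(38,92,.008),T(522,53,.008),T(527,120,.008),T(40,157,.008)])
for k in(.12,.04,-.04,-.12): print('blk',k,c+k*y)
for n,q in dict(bh=[(62,80),(140,75),(147,153),(66,158)],bc=[(178,71),(260,66),(264,143),(182,149)],bcap=[(297,62),(377,56),(382,132),(301,139)],bt=[(416,52),(497,47),(502,124),(420,131)]).items(): quad(n,[T(*p,.022) for p in q])
quad('heat top',[T(62,82,.054),T(128,77,.054),T(134,144,.054),T(70,150,.054)])
print('heat scene',np.array([S(595,68,.054),S(668,40,.054),S(720,95,.054),S(642,125,.054)]))
print('choke',T(215,98,.05),'scene',S(507,140,.05))
print('cap',T(338,74,.072),S(345,168,.072))
quad('tr top',[T(450,42,.058),T(475,42,.058),T(470,112,.058),T(446,109,.058)])
print('tr scene',S(170,213,.058),S(184,290,.058))
print('driver',T(180,266,.006),T(410,280,.006),'conn',T(580,272,.012),'green',T(626,80,.03),ctrl.pinch_z)
E
```

```text
carrier [ 0.4663 -0.0778] len y 0.32748480546700115 wid 0.06801563956136812 yaw 5.557838439037806
bay 0.12 [0.4547 0.0416]
bay 0.04 [ 0.4624 -0.038 ]
bay -0.04 [ 0.4702 -0.1176]
bay -0.12 [ 0.4779 -0.1973]
rail [0.6689 0.0604] len y 0.32909030234889936 wid 0.04556241941445446 yaw 5.403534328714023
blk 0.12 [0.6576 0.1798]
blk 0.04 [0.6651 0.1002]
blk -0.04 [0.6726 0.0205]
blk -0.12 [ 0.6802 -0.0591]
bh [0.6567 0.178 ] len y 0.05339450470548918 wid 0.053396211622945215 yaw 4.509121495988937
bc [0.6641 0.0996] len y 0.054965995110805806 wid 0.05291983191672204 yaw 4.748089441591404
bcap [0.6721 0.0208] len y 0.05389481863374563 wid 0.05221952922241119 yaw 5.542776551403254
bt [ 0.6792 -0.0588] len y 0.054415173906080944 wid 0.05318895057146207 yaw 5.126052646535381
heat top [0.6522 0.176 ] len y 0.042535840082984666 wid 0.045143336700259544 yaw 5.764379577107056
heat scene [[0.6417 0.1537]
 [0.6365 0.1929]
 [0.6755 0.1995]
 [0.6805 0.1585]]
choke [0.6643 0.1008] scene [0.6658 0.1001]
cap [0.6763 0.0199] [0.6755 0.019 ]
tr top [ 0.6793 -0.0586] len y 0.01585453571480467 wid 0.04540445425397038 yaw -2.7548019826875567
tr scene [ 0.6634 -0.0562] [ 0.7052 -0.0633]
driver [0.5588 0.1255] [ 0.552  -0.0284] conn [ 0.5586 -0.1406] green [ 0.6847 -0.1689] 0.0187
```

```bash
cat >> h.py <<'E'
from scipy.spatial.transform import Rotation as Ro
def to(x,y,z,yaw):
    """tool-frame shift (mm) and turn to a tool-down pose; yaw = closing-line angle + 90"""
    s=ctrl.get_state(); R=Ro.from_euler('xyz',s['tool_rot'],degrees=True)
    G=Ro.from_euler('xyz',[180,0,yaw],degrees=True)
    print('t',round(s['clock'],2),'pos',s['tool_pos'].round(4),'rot',s['tool_rot'].round(2),'j',s['joints'].round(0),'-> shift',(R.inv().apply(np.array([x,y,z])-s['tool_pos'])*1000).round(1),'turn',(R.inv()*G).as_rotvec().round(3),'F',s['ft_force'].round(1))
E
python3 -c "
from h import *
to(.657,.177,.2,96.5)"
```

```text
t 0.2 pos [ 0.1707 -0.601   0.2309] rot [-179.96    0.     15.86] j [70. 30. -2. 92.  1. 59. -6.] -> shift [ 680.4 -615.5   31.4] turn [-1.000e-03 -0.000e+00 -1.407e+00] F [-0.8 -0.2 -0.3]
```

{"api": "servo_tool", "payload": {
  "series": [
    [85,[31,-28,0],[0,0,-0.06]],
    [85,[62,-56,0],[0,0,-0.12]],
    [85,[93,-84,0],[0,0,-0.18]],
    [85,[124,-112,0],[0,0,-0.24]],
    [85,[155,-140,0],[0,0,-0.3]],
    [85,[186,-168,0],[0,0,-0.36]],
    [85,[217,-196,0],[0,0,-0.42]],
    [85,[247,-223,0],[0,0,-0.48]]
  ],
  "newtons": 40
}}

```text
clock: 0.87
tool_pos: [0.348, -0.3173, 0.2314]
tool_rot: [180.0, 0.0, 43.5]
ft_force: [1.1, -1.3, 0.3]
opening: 0.0849
finger_force: 0.0
```

```bash
python3 -c "
from h import *
to(.657,.177,.2,96.5)"
```

```text
t 0.87 pos [ 0.348  -0.3173  0.2314] rot [1.7998e+02 1.0000e-02 4.3530e+01] j [ 47.  16. -15. 114.   5.  51. -17.] -> shift [ 564.5 -145.7   31.3] turn [ 0.     0.    -0.925] F [ 1.1 -1.3  0.3]
```

{"api": "servo_tool", "payload": {
  "series": [
    [85,[41,-10,2],[0,0,-0.07]],
    [85,[82,-21,4],[0,0,-0.14]],
    [85,[123,-32,6],[0,0,-0.21]],
    [85,[163,-42,8],[0,0,-0.28]],
    [85,[203,-53,10],[0,0,-0.35]],
    [85,[243,-63,12],[0,0,-0.42]],
    [85,[282,-73,14],[0,0,-0.49]],
    [85,[322,-83,16],[0,0,-0.56]]
  ]
}}

```text
clock: 1.53
tool_pos: [0.5253, -0.0359, 0.2153]
tool_rot: [180.0, 0.0, 75.6]
ft_force: [0.2, -0.0, 1.5]
opening: 0.0853
finger_force: 0.0
```

```bash
python3 -c "
from h import *
to(.657,.177,.13,96.5)"
```

```text
t 1.53 pos [ 0.5253 -0.0359  0.2153] rot [179.99   0.    75.63] j [ 19.  24. -28. 106.  14.  53. -30.] -> shift [238.9  74.7  85.3] turn [ 0.     0.    -0.364] F [ 0.2 -0.   1.5]
```

{"api": "servo_tool", "payload": {
  "series": [
    [85,[34,11,12],[0,0,-0.05]],
    [85,[68,21,24],[0,0,-0.1]],
    [85,[103,32,37],[0,0,-0.16]],
    [85,[137,43,49],[0,0,-0.21]],
    [85,[171,53,61],[0,0,-0.26]],
    [85,[205,64,73],[0,0,-0.31]],
    [85,[239,75,85],[0,0,-0.364]],
    [85,[239,75,85],[0,0,-0.364]]
  ]
}}

```text
clock: 2.2
tool_pos: [0.6574, 0.1814, 0.1272]
tool_rot: [-179.9, -0.2, 96.8]
ft_force: [0.3, 1.9, 0.3]
opening: 0.0851
finger_force: 0.0
```

```bash
python3 -c "
from h import *
to(.657,.177,.03,96.5); shot('top','t2.png',(230,140,390,260),5)"
```

```text
t 2.2 pos [0.6574 0.1814 0.1272] rot [-179.86   -0.2    96.8 ] j [ -2.  44. -29.  86.  24.  56. -32.] -> shift [-4.7 -0.6 97.2] turn [-0.002 -0.003  0.005] F [0.3 1.9 0.3]
```

View pics/t2.png

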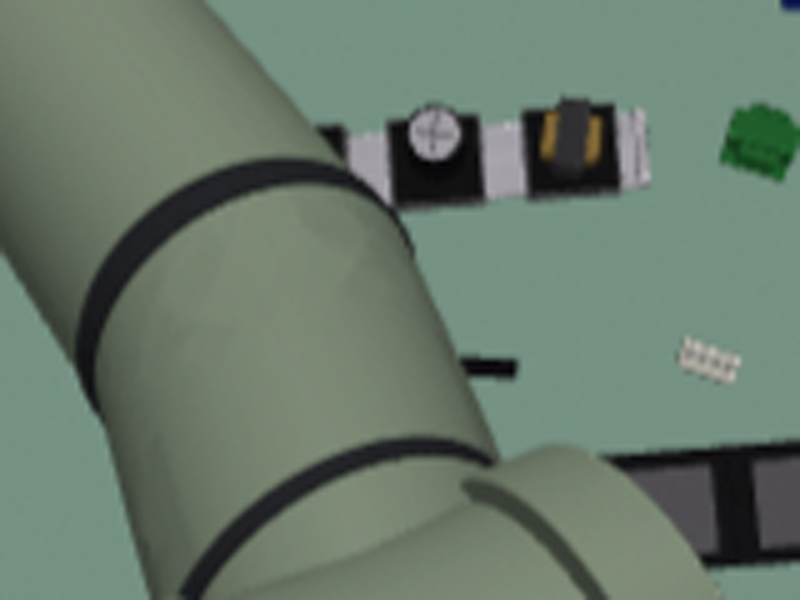

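The arm hides the part from above, so I'll use the scene camera. Descend to just above grasp height and look.

{"api": "servo_tool", "payload": {
  "series": [
    [85,[0,0,0],[0,0,0]],
    [85,[0,0,15],[0,0,0]],
    [85,[0,0,35],[0,0,0]],
    [85,[0,0,50],[0,0,0]],
    [85,[0,0,60],[0,0,0]],
    [85,[0,0,60],[0,0,0]]
  ]
}}

```text
clock: 2.75
tool_pos: [0.6562, 0.1736, 0.0681]
tool_rot: [-179.8, 0.0, 96.3]
ft_force: [-0.0, -0.8, -0.6]
opening: 0.0852
finger_force: 0.0
```

```bash
python3 -c "
from h import *
to(.657,.177,.03,96.5); shot('scene','s2.png',(260,120,460,270),4)"
```

```text
t 2.75 pos [0.6562 0.1736 0.0681] rot [-1.7983e+02  5.0000e-02  9.6260e+01] j [ -3.  48. -28.  88.  26.  51. -33.] -> shift [ 3.4  1.3 38.1] turn [-0.003  0.001 -0.004] F [-0.  -0.8 -0.6]
```

View pics/s2.png

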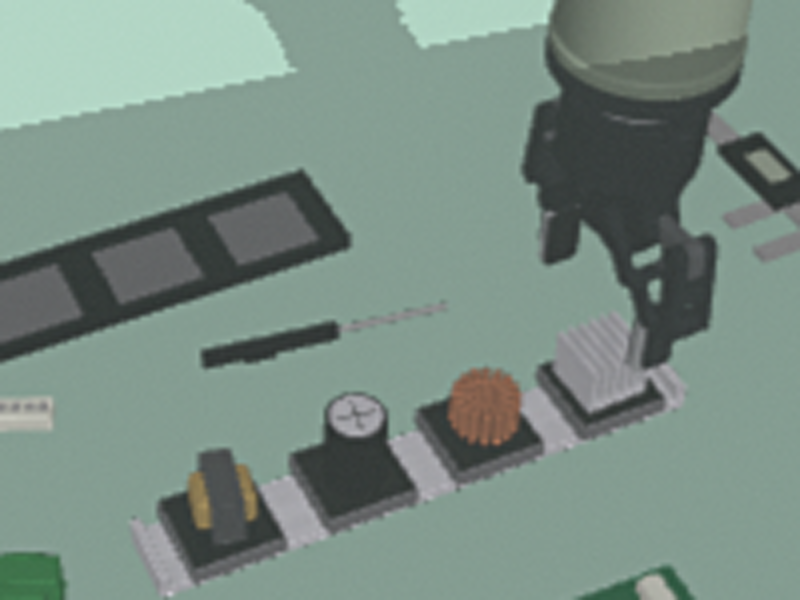

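```bash
python3 -c "
from h import *
s=ctrl.get_state();R=Ro.from_euler('xyz',s['tool_rot'],degrees=True)
P=[s['tool_pos']+R.apply(d) for d in ([0,.0425,-.013],[0,-.0425,-.013],[0,.057,-.013],[0,-.057,-.013],[0,0,0])]
print(P);print(((w2p('scene',P)-[260,120]+.5)*4).round())
print(((w2p('scene',[[.657,.177,.054],[.6645,.100,.05]])-[260,120]+.5)*4).round())
"
```

```text
[array([0.69901803, 0.17870857, 0.08245396]), array([0.61452651, 0.16942601, 0.08258308]), array([0.71343129, 0.18029207, 0.08243193]), array([0.60011325, 0.16784252, 0.08260511]), array([0.65675318, 0.17406025, 0.06951854])]
[[649. 360.]
 [566. 261.]
 [664. 378.]
 [553. 245.]
 [604. 325.]]
[[606. 343.]
 [485. 391.]]
```

Projection matches the view: predicted fingertips (649,360) and (566,261), heatsink top (606,343). Descend, grip and lift a little.

{"api": "servo_tool", "payload": {
  "series": [
    [85,[0,0,20],[0,0,0]],
    [85,[0,0,40],[0,0,0]],
    [85,[0,0,40],[0,0,0]],
    [0,[0,0,40],[0,0,0]],
    [0,[0,0,40],[0,0,0]],
    [0,[0,0,40],[0,0,0]],
    [0,[0,0,40],[0,0,0]],
    [0,[0,0,40],[0,0,0]]
  ],
  "newtons": 40
}}

```text
clock: 3.47
tool_pos: [0.6579, 0.1749, 0.0318]
tool_rot: [179.9, -0.0, 96.3]
ft_force: [-2.1, -1.2, 9.1]
opening: 0.037
finger_force: 39.7
```

{"api": "servo_tool", "payload": {
  "series": [
    [0,[0,0,0],[0,0,0]],
    [0,[0,0,0],[0,0,0]],
    [0,[0,0,0],[0,0,0]]
  ]
}}

```text
clock: 3.72
tool_pos: [0.6579, 0.1749, 0.0319]
tool_rot: [179.9, -0.0, 96.3]
ft_force: [-2.6, -0.5, 9.5]
opening: 0.0376
finger_force: 39.8
```

{"api": "servo_tool", "payload": {
  "series": [
    [0,[0,0,-15],[0,0,0]],
    [0,[0,0,-45],[0,0,0]],
    [0,[0,0,-80],[0,0,0]],
    [0,[-20,-13,-100],[0,0,0]],
    [0,[-50,-32,-100],[0,0,0]],
    [0,[-83,-52,-100],[0,0,0]],
    [0,[-117,-73,-100],[0,0,0]],
    [0,[-150,-94,-100],[0,0,0]]
  ]
}}

```text
clock: 4.38
tool_pos: [0.5794, 0.0137, 0.1317]
tool_rot: [179.9, 0.0, 96.3]
ft_force: [0.9, -1.7, -1.9]
opening: 0.0371
finger_force: 40.6
```

```bash
python3 -c "
from h import *
to(.478,-.199,.13,95.5)"
```

```text
t 4.38 pos [0.5794 0.0137 0.1317] rot [1.7993e+02 4.0000e-02 9.6310e+01] j [ 14.  36. -31. 103.  23.  48. -21.] -> shift [-200.3 -124.2    1.7] turn [0.001 0.001 0.014] F [ 0.9 -1.7 -1.9]
```

{"api": "servo_tool", "payload": {
  "series": [
    [0,[-33,-20,0],[0,0,0]],
    [0,[-66,-41,0],[0,0,0]],
    [0,[-99,-61,0],[0,0,0]],
    [0,[-132,-82,0],[0,0,0.01]],
    [0,[-165,-102,0],[0,0,0.014]],
    [0,[-190,-118,0],[0,0,0.014]],
    [0,[-200,-124,0],[0,0,0.014]],
    [0,[-200,-124,0],[0,0,0.014]]
  ]
}}

```text
clock: 5.05
tool_pos: [0.4777, -0.2003, 0.1313]
tool_rot: [-180.0, 0.1, 95.2]
ft_force: [-0.1, -0.1, -1.0]
opening: 0.037
finger_force: 40.6
```

{"api": "servo_tool", "payload": {
  "series": [
    [0,[0,0,30],[0,0,0]],
    [0,[0,0,60],[0,0,0]],
    [0,[0,0,80],[0,0,0]],
    [0,[0,0,80],[0,0,0]]
  ]
}}

```text
clock: 5.38
tool_pos: [0.4781, -0.1952, 0.0479]
tool_rot: [-179.8, -0.1, 95.6]
ft_force: [-1.2, 0.1, -1.5]
opening: 0.0376
finger_force: 40.5
```

```bash
python3 -c "
from h import *
to(.478,-.199,.016,95.5); shot('scene','s3.png',(200,120,400,270),4)"
```

```text
t 5.38 pos [ 0.4781 -0.1952  0.0479] rot [-1.7982e+02 -1.3000e-01  9.5600e+01] j [ 35.  38. -26. 114.  29.  34.  -5.] -> shift [-3.8 -0.4 31.9] turn [-0.003 -0.002  0.002] F [-1.2  0.1 -1.5]
```

View pics/s3.png

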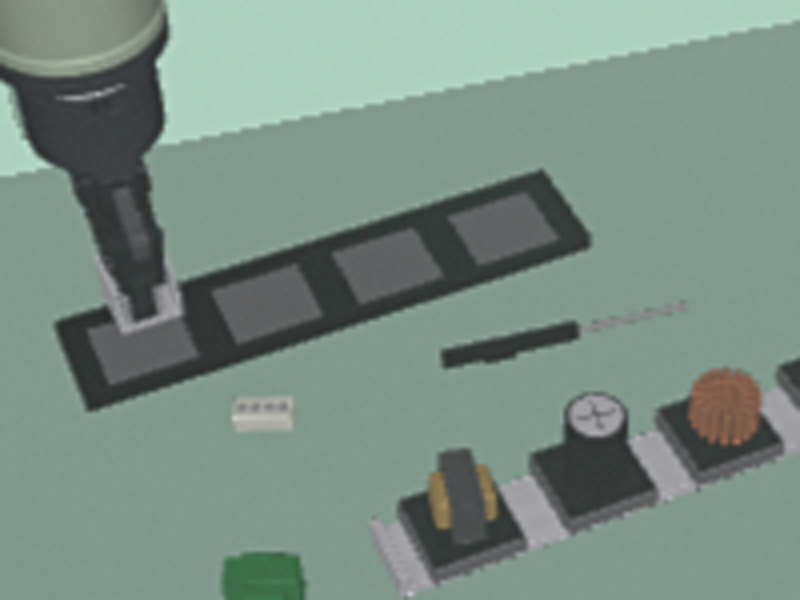

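Heatsink hangs centred over the right bay (pad at (145,345)). Lower.

{"api": "servo_tool", "payload": {
  "series": [
    [0,[0,0,0],[0,0,0]],
    [0,[0,0,15],[0,0,0]],
    [0,[0,0,28],[0,0,0]],
    [0,[0,0,32],[0,0,0]],
    [0,[0,0,34],[0,0,0]],
    [0,[0,0,34],[0,0,0]]
  ]
}}

```text
clock: 5.93
tool_pos: [0.4796, -0.1971, 0.0172]
tool_rot: [179.9, 0.0, 95.5]
ft_force: [0.3, -0.2, -0.6]
opening: 0.0371
finger_force: 40.6
```

```bash
python3 -c "
from h import *
to(.478,-.197,.016,95.5)"
```

```text
t 5.93 pos [ 0.4796 -0.1971  0.0172] rot [1.7995e+02 2.0000e-02 9.5510e+01] j [ 33.  41. -23. 115.  31.  30.  -7.] -> shift [ 0.2 -1.5  1.2] turn [0.001 0.    0.   ] F [ 0.3 -0.2 -0.6]
```

{"api": "servo_tool", "payload": {
  "series": [
    [0,[0,0,2],[0,0,0]],
    [0,[0,0,2],[0,0,0]],
    [60,[0,0,2],[0,0,0]],
    [60,[0,0,2],[0,0,0]],
    [60,[0,0,2],[0,0,0]],
    [85,[0,0,-10],[0,0,0]],
    [85,[0,0,-40],[0,0,0]],
    [85,[0,0,-75],[0,0,0]]
  ]
}}

```text
clock: 6.6
tool_pos: [0.4779, -0.1964, 0.0918]
tool_rot: [-179.8, -0.1, 95.5]
ft_force: [0.2, -0.5, -0.3]
opening: 0.0847
finger_force: 0.0
```

```bash
python3 -c "
from h import *
to(.6648,.1005,.14,95.5)"
```

```text
t 6.6 pos [ 0.4779 -0.1964  0.0918] rot [-1.7984e+02 -1.0000e-01  9.5540e+01] j [ 37.  34. -29. 113.  26.  39.  -2.] -> shift [277.5 214.6 -48.3] turn [-0.003 -0.002  0.001] F [ 0.2 -0.5 -0.3]
```

{"api": "servo_tool", "payload": {
  "series": [
    [85,[15,12,-25],[0,0,0]],
    [85,[45,35,-40],[0,0,0]],
    [85,[77,60,-45],[0,0,0]],
    [85,[109,84,-45],[0,0,0]],
    [85,[141,109,-45],[0,0,0]],
    [85,[173,134,-45],[0,0,0]],
    [85,[205,159,-45],[0,0,0]],
    [85,[237,183,-45],[0,0,0]]
  ]
}}

```text
clock: 7.27
tool_pos: [0.6391, 0.0582, 0.1375]
tool_rot: [180.0, -0.0, 95.5]
ft_force: [0.9, -0.7, 0.5]
opening: 0.085
finger_force: 0.0
```

{"api": "servo_tool", "payload": {
  "series": [
    [85,[25,20,0],[0,0,0]],
    [85,[38,29,0],[0,0,0]],
    [85,[40,31,0],[0,0,0]],
    [85,[40,31,20],[0,0,0]],
    [85,[40,31,50],[0,0,0]],
    [85,[40,31,65],[0,0,0]],
    [85,[40,31,65],[0,0,0]],
    [85,[40,31,65],[0,0,0]]
  ]
}}

```text
clock: 7.93
tool_pos: [0.6651, 0.0986, 0.0717]
tool_rot: [-179.9, -0.0, 95.5]
ft_force: [0.2, 0.2, 0.1]
opening: 0.0849
finger_force: 0.0
```

```bash
python3 -c "
from h import *
to(.6648,.1005,.03,95.5); shot('scene','s4.png',(200,110,440,280),3.3)"
```

```text
t 7.93 pos [0.6651 0.0986 0.0717] rot [-1.7994e+02 -1.0000e-02  9.5470e+01] j [  4.  47. -28.  89.  26.  50. -28.] -> shift [ 1.9 -0.1 41.7] turn [-0.001 -0.    -0.   ] F [0.2 0.2 0.1]
```

View pics/s4.png

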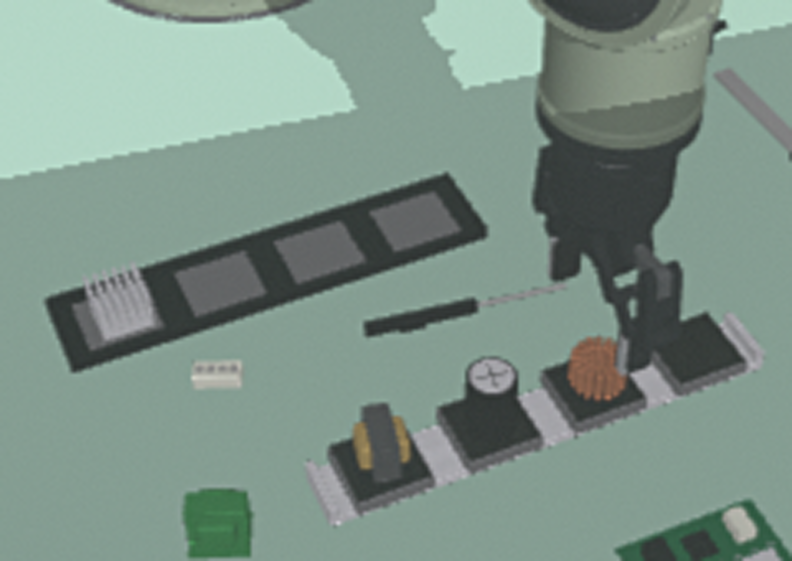

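Heatsink stands in the right bay at (122,305). The gripper is over the choke (598,368). Descend and grip.

{"api": "servo_tool", "payload": {
  "series": [
    [85,[2,0,20],[0,0,0]],
    [85,[2,0,42],[0,0,0]],
    [85,[2,0,42],[0,0,0]],
    [0,[2,0,42],[0,0,0]],
    [0,[2,0,42],[0,0,0]],
    [0,[2,0,42],[0,0,0]],
    [0,[2,0,42],[0,0,0]],
    [0,[2,0,42],[0,0,0]]
  ]
}}

```text
clock: 8.65
tool_pos: [0.666, 0.1012, 0.0311]
tool_rot: [179.9, 0.0, 95.5]
ft_force: [-3.3, -1.0, 11.5]
opening: 0.0382
finger_force: 39.0
```

{"api": "servo_tool", "payload": {
  "series": [
    [0,[0,0,0],[0,0,0]],
    [0,[0,0,0],[0,0,0]],
    [0,[0,0,-10],[0,0,0]],
    [0,[0,0,-35],[0,0,0]],
    [0,[0,0,-70],[0,0,0]],
    [0,[0,0,-100],[0,0,0]],
    [0,[0,0,-110],[0,0,0]],
    [0,[0,0,-110],[0,0,0]]
  ]
}}

```text
clock: 9.32
tool_pos: [0.6667, 0.1014, 0.1434]
tool_rot: [179.7, -0.0, 95.5]
ft_force: [0.1, -0.8, -1.1]
opening: 0.0382
finger_force: 40.4
```

```bash
python3 -c "
from h import *
to(.470,-.1176,.14,95.5); shot('scene','s5.png',(200,110,440,280),3.3)"
```

```text
t 9.32 pos [0.6667 0.1014 0.1434] rot [ 1.797e+02 -2.000e-02  9.548e+01] j [  5.  42. -30.  87.  24.  57. -26.] -> shift [-199.2 -216.8    2.2] turn [ 0.005 -0.    -0.   ] F [ 0.1 -0.8 -1.1]
```

View pics/s5.png

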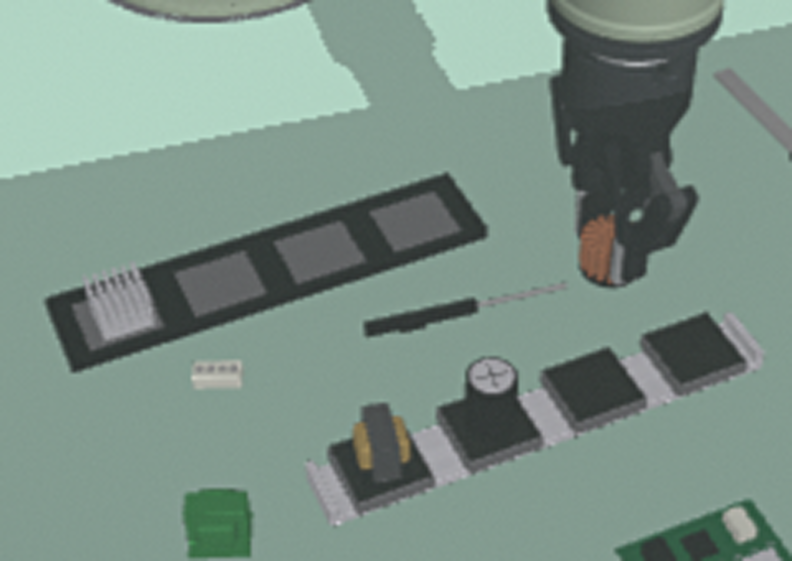

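Choke is held at (600,250).

{"api": "servo_tool", "payload": {
  "series": [
    [0,[-12,-13,0],[0,0,0]],
    [0,[-38,-41,0],[0,0,0]],
    [0,[-66,-72,0],[0,0,0]],
    [0,[-94,-102,0],[0,0,0]],
    [0,[-122,-133,0],[0,0,0]],
    [0,[-150,-163,0],[0,0,0]],
    [0,[-176,-192,0],[0,0,0]],
    [0,[-195,-213,0],[0,0,0]]
  ]
}}

```text
clock: 10.03
tool_pos: [0.4686, -0.1157, 0.1383]
tool_rot: [-179.8, 0.0, 95.4]
ft_force: [0.8, -0.9, -0.3]
opening: 0.0389
finger_force: 40.5
```

{"api": "servo_tool", "payload": {
  "series": [
    [0,[-4,-4,0],[0,0,0]],
    [0,[-4,-4,10],[0,0,0]],
    [0,[-4,-4,40],[0,0,0]],
    [0,[-4,-4,70],[0,0,0]],
    [0,[-4,-4,85],[0,0,0]],
    [0,[-4,-4,90],[0,0,0]],
    [0,[-4,-4,90],[0,0,0]],
    [0,[-4,-4,90],[0,0,0]]
  ]
}}

```text
clock: 10.7
tool_pos: [0.4687, -0.117, 0.0493]
tool_rot: [-180.0, -0.0, 95.6]
ft_force: [0.2, -0.8, -0.7]
opening: 0.0385
finger_force: 40.6
```

```bash
python3 -c "
from h import *
to(.470,-.1176,.0152,95.5)"
```

```text
t 10.7 pos [ 0.4687 -0.117   0.0493] rot [-1.7999e+02 -3.0000e-02  9.5560e+01] j [ 26.  36. -26. 119.  30.  31. -16.] -> shift [-0.8  1.3 34.1] turn [-0.    -0.001  0.001] F [ 0.2 -0.8 -0.7]
```

{"api": "servo_tool", "payload": {
  "series": [
    [0,[0,1,15],[0,0,0]],
    [0,[0,1,27],[0,0,0]],
    [0,[0,1,31],[0,0,0]],
    [0,[0,1,33],[0,0,0]],
    [0,[0,1,34],[0,0,0]],
    [0,[0,1,34],[0,0,0]]
  ]
}}

```text
clock: 11.2
tool_pos: [0.4697, -0.1177, 0.0159]
tool_rot: [180.0, 0.0, 95.5]
ft_force: [-0.2, -0.8, -2.2]
opening: 0.0382
finger_force: 40.6
```

{"api": "servo_tool", "payload": {
  "series": [
    [0,[0,0,1],[0,0,0]],
    [0,[0,0,1],[0,0,0]],
    [60,[0,0,1],[0,0,0]],
    [60,[0,0,1],[0,0,0]],
    [60,[0,0,1],[0,0,0]],
    [85,[0,0,-10],[0,0,0]],
    [85,[0,0,-40],[0,0,0]],
    [85,[0,0,-75],[0,0,0]]
  ]
}}

```text
clock: 11.87
tool_pos: [0.4682, -0.117, 0.0908]
tool_rot: [-179.8, -0.1, 95.6]
ft_force: [0.3, -0.9, -0.6]
opening: 0.0853
finger_force: 0.0
```

```bash
python3 -c "
from h import *
to(.6758,.0195,.15,95.5)"
```

```text
t 11.87 pos [ 0.4682 -0.117   0.0908] rot [-1.7983e+02 -8.0000e-02  9.5560e+01] j [ 29.  32. -29. 118.  26.  36. -12.] -> shift [115.9 219.7 -59.7] turn [-0.003 -0.001  0.001] F [ 0.3 -0.9 -0.6]
```

{"api": "servo_tool", "payload": {
  "series": [
    [85,[5,10,-30],[0,0,0]],
    [85,[20,38,-55],[0,0,0]],
    [85,[38,72,-60],[0,0,0]],
    [85,[56,106,-60],[0,0,0]],
    [85,[74,140,-60],[0,0,0]],
    [85,[92,174,-60],[0,0,0]],
    [85,[108,205,-60],[0,0,0]],
    [85,[115,219,-60],[0,0,0]]
  ]
}}

```text
clock: 12.53
tool_pos: [0.6785, 0.0215, 0.1511]
tool_rot: [179.9, -0.1, 95.6]
ft_force: [0.0, 0.9, -0.6]
opening: 0.0847
finger_force: 0.0
```

{"api": "servo_tool", "payload": {
  "series": [
    [85,[0,0,0],[0,0,0]],
    [85,[0,0,0],[0,0,0]],
    [85,[0,0,20],[0,0,0]],
    [85,[0,0,40],[0,0,0]],
    [85,[0,0,50],[0,0,0]],
    [85,[0,0,50],[0,0,0]],
    [85,[0,0,50],[0,0,0]]
  ]
}}

```text
clock: 13.12
tool_pos: [0.6759, 0.0172, 0.1009]
tool_rot: [-180.0, -0.0, 95.5]
ft_force: [-0.3, -0.0, 0.3]
opening: 0.0849
finger_force: 0.0
```

```bash
python3 -c "
from h import *
to(.6758,.0195,.036,95.5); shot('scene','s6.png',(200,110,440,280),3.3)"
```

```text
t 13.12 pos [0.6759 0.0172 0.1009] rot [-179.98   -0.     95.47] j [ 11.  45. -29.  88.  26.  53. -20.] -> shift [ 2.3  0.1 64.9] turn [-0.    -0.    -0.001] F [-0.3 -0.   0.3]
```

View pics/s6.png

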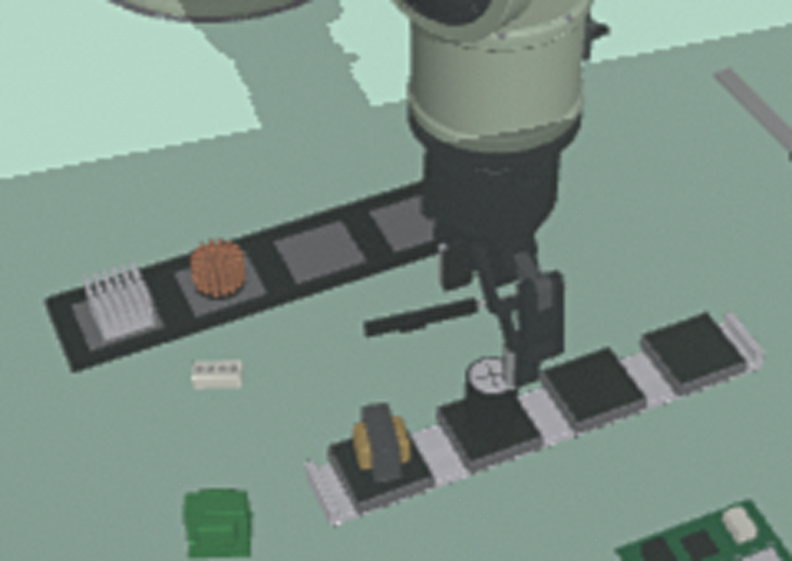

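Choke stands in its bay (218,268); the gripper straddles the capacitor (490,375).

{"api": "servo_tool", "payload": {
  "series": [
    [85,[2,0,20],[0,0,0]],
    [85,[2,0,45],[0,0,0]],
    [85,[2,0,65],[0,0,0]],
    [85,[2,0,65],[0,0,0]],
    [0,[2,0,65],[0,0,0]],
    [0,[2,0,65],[0,0,0]],
    [0,[2,0,65],[0,0,0]],
    [0,[2,0,65],[0,0,0]]
  ]
}}

```text
clock: 13.83
tool_pos: [0.6768, 0.0198, 0.0369]
tool_rot: [179.9, 0.0, 95.5]
ft_force: [-0.2, -0.7, -0.1]
opening: 0.0385
finger_force: 0.0
```

{"api": "servo_tool", "payload": {
  "series": [
    [0,[0,0,0],[0,0,0]],
    [0,[0,0,0],[0,0,0]]
  ]
}}

```text
clock: 14.0
tool_pos: [0.6768, 0.0197, 0.0369]
tool_rot: [179.9, 0.0, 95.5]
ft_force: [-1.7, -0.6, 10.2]
opening: 0.0336
finger_force: 39.1
```

{"api": "servo_tool", "payload": {
  "series": [
    [0,[0,0,0],[0,0,0]],
    [0,[0,0,-10],[0,0,0]],
    [0,[0,0,-35],[0,0,0]],
    [0,[0,0,-70],[0,0,0]],
    [0,[0,0,-100],[0,0,0]],
    [0,[0,0,-110],[0,0,0]],
    [0,[0,0,-110],[0,0,0]]
  ]
}}

```text
clock: 14.58
tool_pos: [0.6776, 0.02, 0.1493]
tool_rot: [179.7, 0.0, 95.5]
ft_force: [-0.5, 0.4, -0.8]
opening: 0.034
finger_force: 40.0
```

```bash
python3 -c "
from h import *
to(.4625,-.038,.146,95.5)"
```

```text
t 14.58 pos [0.6776 0.02   0.1493] rot [1.7971e+02 2.0000e-02 9.5490e+01] j [ 12.  42. -30.  86.  24.  58. -19.] -> shift [ -37.1 -219.6    2.2] turn [ 0.005  0.    -0.   ] F [-0.5  0.4 -0.8]
```

{"api": "servo_tool", "payload": {
  "series": [
    [0,[-2,-12,0],[0,0,0]],
    [0,[-7,-42,0],[0,0,0]],
    [0,[-13,-80,0],[0,0,0]],
    [0,[-20,-120,0],[0,0,0]],
    [0,[-26,-158,0],[0,0,0]],
    [0,[-32,-192,0],[0,0,0]],
    [0,[-36,-214,0],[0,0,0]],
    [0,[-36,-219,0],[0,0,0]]
  ]
}}

```text
clock: 15.25
tool_pos: [0.4576, -0.0387, 0.1449]
tool_rot: [-179.8, 0.1, 95.4]
ft_force: [1.0, -0.2, 0.3]
opening: 0.034
finger_force: 40.1
```

{"api": "servo_tool", "payload": {
  "series": [
    [0,[0,0,0],[0,0,0]],
    [0,[0,0,15],[0,0,0]],
    [0,[0,0,45],[0,0,0]],
    [0,[0,0,75],[0,0,0]],
    [0,[0,0,92],[0,0,0]],
    [0,[0,0,96],[0,0,0]],
    [0,[0,0,96],[0,0,0]],
    [0,[0,0,96],[0,0,0]]
  ]
}}

```text
clock: 15.92
tool_pos: [0.4623, -0.0366, 0.0498]
tool_rot: [180.0, -0.0, 95.5]
ft_force: [-0.6, -0.1, 0.2]
opening: 0.0341
finger_force: 40.1
```

```bash
python3 -c "
from h import *
to(.4625,-.038,.021,95.5)"
```

```text
t 15.92 pos [ 0.4623 -0.0366  0.0498] rot [ 1.7997e+02 -1.0000e-02  9.5520e+01] j [ 17.  35. -26. 122.  31.  29. -27.] -> shift [-1.4  0.  28.8] turn [ 0.001 -0.     0.   ] F [-0.6 -0.1  0.2]
```

{"api": "servo_tool", "payload": {
  "series": [
    [0,[-1,0,13],[0,0,0]],
    [0,[-1,0,24],[0,0,0]],
    [0,[-1,0,27],[0,0,0]],
    [0,[-1,0,29],[0,0,0]],
    [0,[-1,0,30],[0,0,0]],
    [0,[-1,0,30],[0,0,0]],
    [0,[-1,0,30],[0,0,0]]
  ]
}}

```text
clock: 16.5
tool_pos: [0.4618, -0.038, 0.0207]
tool_rot: [180.0, 0.1, 95.5]
ft_force: [-8.3, 0.3, 29.4]
opening: 0.0338
finger_force: 43.3
```

{"api": "servo_tool", "payload": {
  "series": [
    [55,[0,0,0],[0,0,0]],
    [55,[0,0,0],[0,0,0]],
    [55,[0,0,0],[0,0,0]],
    [70,[0,0,-6],[0,0,0]],
    [85,[0,0,-25],[0,0,0]],
    [85,[0,0,-60],[0,0,0]],
    [85,[0,0,-95],[0,0,0]],
    [85,[0,0,-115],[0,0,0]]
  ]
}}

```text
clock: 17.17
tool_pos: [0.4621, -0.0377, 0.1376]
tool_rot: [179.9, 0.0, 95.5]
ft_force: [0.5, 0.4, 0.2]
opening: 0.0851
finger_force: 0.0
```

```bash
python3 -c "
from h import *
to(.681,-.0593,.14,84.5)"
```

```text
t 17.17 pos [ 0.4621 -0.0377  0.1376] rot [179.89   0.    95.53] j [ 24.  27. -34. 119.  23.  40. -19.] -> shift [-42.6 215.8  -2. ] turn [ 0.002 -0.     0.193] F [0.5 0.4 0.2]
```

{"api": "servo_tool", "payload": {
  "series": [
    [85,[-2,12,0],[0,0,0.02]],
    [85,[-8,42,0],[0,0,0.05]],
    [85,[-16,80,0],[0,0,0.08]],
    [85,[-24,120,0],[0,0,0.11]],
    [85,[-31,158,0],[0,0,0.14]],
    [85,[-38,192,0],[0,0,0.17]],
    [85,[-42,212,0],[0,0,0.19]],
    [85,[-42,216,0],[0,0,0.19]]
  ]
}}

```text
clock: 17.83
tool_pos: [0.6832, -0.0593, 0.1342]
tool_rot: [180.0, -0.1, 84.5]
ft_force: [1.4, 0.1, -0.0]
opening: 0.0853
finger_force: 0.0
```

{"api": "servo_tool", "payload": {
  "series": [
    [85,[0,0,0],[0,0,0]],
    [85,[0,0,15],[0,0,0]],
    [85,[0,0,40],[0,0,0]],
    [85,[0,0,60],[0,0,0]],
    [85,[0,0,65],[0,0,0]],
    [85,[0,0,65],[0,0,0]],
    [85,[0,0,65],[0,0,0]]
  ]
}}

```text
clock: 18.42
tool_pos: [0.6805, -0.0591, 0.0701]
tool_rot: [180.0, -0.0, 84.6]
ft_force: [1.2, 0.6, 0.3]
opening: 0.0851
finger_force: 0.0
```

```bash
python3 -c "
from h import *
to(.681,-.0593,.03,84.5); shot('scene','s7.png',(200,110,440,280),3.3)"
```

```text
t 18.42 pos [ 0.6805 -0.0591  0.0701] rot [ 1.7999e+02 -1.0000e-02  8.4630e+01] j [ 16.  48. -26.  88.  25.  51. -24.] -> shift [-0.2  0.5 40.1] turn [ 0.    -0.     0.002] F [1.2 0.6 0.3]
```

View pics/s7.png

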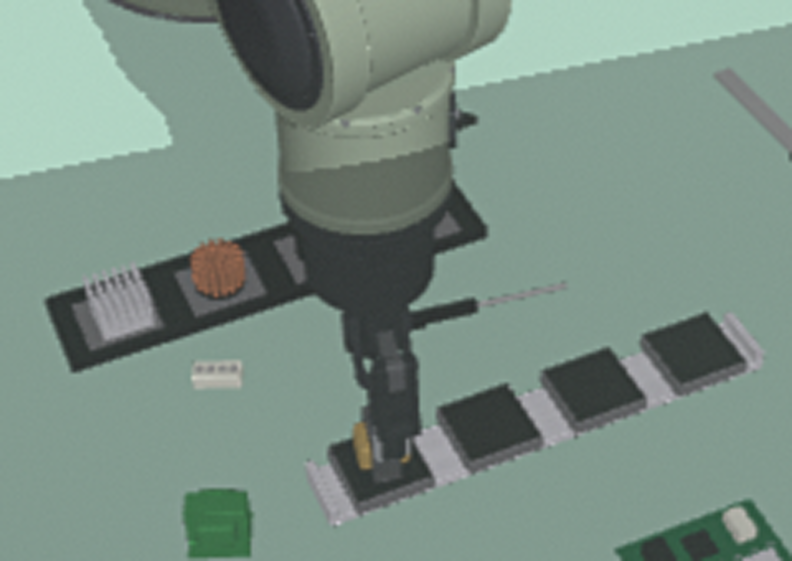

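Fingers straddle the transformer core (388,445) squarely.

{"api": "servo_tool", "payload": {
  "series": [
    [85,[0,0,20],[0,0,0]],
    [85,[0,0,38],[0,0,0]],
    [85,[0,0,38],[0,0,0]],
    [0,[0,0,38],[0,0,0]],
    [0,[0,0,38],[0,0,0]],
    [0,[0,0,38],[0,0,0]],
    [0,[0,0,38],[0,0,0]],
    [0,[0,0,38],[0,0,0]]
  ]
}}

```text
clock: 19.13
tool_pos: [0.6814, -0.0592, 0.0328]
tool_rot: [179.9, -0.0, 84.6]
ft_force: [-1.3, 0.1, 8.9]
opening: 0.0396
finger_force: 40.3
```

{"api": "servo_tool", "payload": {
  "series": [
    [0,[0,0,0],[0,0,0]],
    [0,[0,0,0],[0,0,0]]
  ]
}}

```text
clock: 19.3
tool_pos: [0.6814, -0.0592, 0.0328]
tool_rot: [179.9, 0.0, 84.6]
ft_force: [-1.9, -0.9, 9.9]
opening: 0.0393
finger_force: 40.3
```

{"api": "servo_tool", "payload": {
  "series": [
    [0,[0,0,0],[0,0,0]],
    [0,[0,0,-10],[0,0,0]],
    [0,[0,0,-35],[0,0,0]],
    [0,[0,0,-70],[0,0,0]],
    [0,[0,0,-100],[0,0,0]],
    [0,[0,0,-110],[0,0,0]],
    [0,[0,0,-110],[0,0,0]]
  ]
}}

```text
clock: 19.88
tool_pos: [0.6822, -0.0592, 0.1453]
tool_rot: [179.7, -0.0, 84.6]
ft_force: [0.5, -0.5, -1.9]
opening: 0.0396
finger_force: 40.9
```

```bash
python3 -c "
from h import *
to(.4547,.0416,.14,95.5)"
```

```text
t 19.88 pos [ 0.6822 -0.0592  0.1453] rot [ 1.7971e+02 -1.0000e-02  8.4600e+01] j [ 17.  43. -28.  85.  22.  57. -22.] -> shift [  78.9 -236.     4.1] turn [ 0.005  0.    -0.19 ] F [ 0.5 -0.5 -1.9]
```

{"api": "servo_tool", "payload": {
  "series": [
    [0,[4,-12,0],[0,0,-0.02]],
    [0,[14,-42,0],[0,0,-0.05]],
    [0,[27,-80,0],[0,0,-0.08]],
    [0,[40,-120,0],[0,0,-0.11]],
    [0,[53,-158,0],[0,0,-0.14]],
    [0,[65,-194,0],[0,0,-0.17]],
    [0,[74,-222,0],[0,0,-0.19]],
    [0,[79,-235,0],[0,0,-0.19]]
  ]
}}

```text
clock: 20.55
tool_pos: [0.4503, 0.0423, 0.1409]
tool_rot: [-179.9, 0.0, 95.7]
ft_force: [1.0, 1.0, -0.8]
opening: 0.0394
finger_force: 40.9
```

{"api": "servo_tool", "payload": {
  "series": [
    [0,[0,0,0],[0,0,0]],
    [0,[0,0,15],[0,0,0]],
    [0,[0,0,45],[0,0,0]],
    [0,[0,0,75],[0,0,0]],
    [0,[0,0,90],[0,0,0]],
    [0,[0,0,92],[0,0,0]],
    [0,[0,0,92],[0,0,0]],
    [0,[0,0,92],[0,0,0]]
  ]
}}

```text
clock: 21.22
tool_pos: [0.4545, 0.0417, 0.0499]
tool_rot: [180.0, -0.0, 95.5]
ft_force: [-0.0, 0.0, -1.5]
opening: 0.039
finger_force: 40.9
```

```bash
python3 -c "
from h import *
to(.4547,.0416,.0168,95.5)"
```

```text
t 21.22 pos [0.4545 0.0417 0.0499] rot [ 1.7998e+02 -1.0000e-02  9.5500e+01] j [  8.  35. -27. 123.  32.  29. -38.] -> shift [-0.1  0.2 33.1] turn [ 0. -0.  0.] F [-0.   0.  -1.5]
```

{"api": "servo_tool", "payload": {
  "series": [
    [0,[0,0,15],[0,0,0]],
    [0,[0,0,26],[0,0,0]],
    [0,[0,0,30],[0,0,0]],
    [0,[0,0,32],[0,0,0]],
    [0,[0,0,33],[0,0,0]],
    [0,[0,0,33],[0,0,0]],
    [0,[0,0,33],[0,0,0]]
  ]
}}

```text
clock: 21.8
tool_pos: [0.4545, 0.0416, 0.0169]
tool_rot: [179.9, -0.0, 95.5]
ft_force: [-0.1, -0.4, -0.5]
opening: 0.0393
finger_force: 41.0
```

{"api": "servo_tool", "payload": {
  "series": [
    [60,[0,0,0],[0,0,0]],
    [60,[0,0,0],[0,0,0]],
    [60,[0,0,0],[0,0,0]],
    [70,[0,0,-6],[0,0,0]],
    [85,[0,0,-25],[0,0,0]],
    [85,[0,0,-60],[0,0,0]],
    [85,[0,0,-100],[0,0,0]],
    [85,[0,0,-135],[0,0,0]]
  ]
}}

```text
clock: 22.47
tool_pos: [0.4535, 0.0419, 0.1536]
tool_rot: [-180.0, -0.0, 95.6]
ft_force: [1.2, -0.2, 0.4]
opening: 0.085
finger_force: 0.0
```

{"api": "servo_tool", "payload": {
  "series": [
    [85,[40,0,-30],[0,0,0]],
    [85,[80,0,-50],[0,0,0]],
    [85,[120,0,-50],[0,0,0]],
    [85,[160,0,-50],[0,0,0]],
    [85,[200,0,-50],[0,0,0]],
    [85,[240,0,-50],[0,0,0]],
    [85,[275,0,-50],[0,0,0]],
    [85,[275,0,-50],[0,0,0]]
  ]
}}

```text
clock: 23.13
tool_pos: [0.4251, 0.3229, 0.2022]
tool_rot: [-180.0, -0.3, 95.9]
ft_force: [-1.0, 0.5, -0.8]
opening: 0.0851
finger_force: 0.0
```

```bash
python3 -c "
from h import *
shot('top','t8.png',(280,205,420,270),5.6); shot('scene','s8.png',(205,150,365,230),5)"
```

```text
(no output)
```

View pics/t8.png

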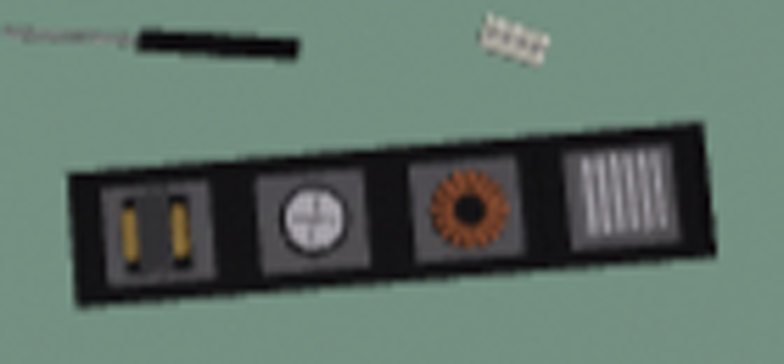

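View pics/s8.png

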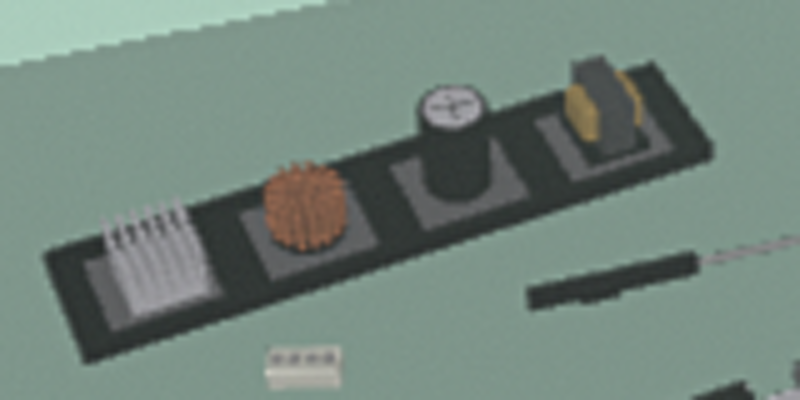

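All four stand upright within a few mm of their pads: transformer (157,233), capacitor (314,220), choke (469,208) and heatsink (625,192). The driver and connector look undisturbed. Let the arm settle, then hand in.

{"api": "servo_tool", "payload": {
  "series": [
    [85,[0,0,0],[0,0,0]],
    [85,[0,0,0],[0,0,0]],
    [85,[0,0,0],[0,0,0]],
    [85,[0,0,0],[0,0,0]]
  ]
}}

```text
clock: 23.57
tool_pos: [0.4282, 0.3143, 0.2015]
tool_rot: [180.0, 0.0, 95.4]
ft_force: [0.9, 0.1, 0.7]
opening: 0.085
finger_force: 0.0
```

```bash
python3 -c "
from h import *
print(ctrl.finish_job())"
```

```text
the job is handed in; nothing more can be done
None
```

All four parts are in the carrier in reverse order (left to right: transformer, capacitor, choke, heatsink), upright and near their bay centres in the last pictures; I handed the job in at about 23.6 s, and no verdict was shown.

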